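Load a kiwi into a sample turntable and hold it under the measuring head

TASK

Put the kiwi that lies by itself on the table into the one empty cup of the fruit tester's turntable and let go of it; then turn the turntable by its centre knob until that kiwi sits centred under the measuring head, and keep the turntable still there for the reading: finish while still gripping the knob. The other four kiwis must stay in their cups, and the wooden stamp on the table must be left alone.

Things in the scene. Friction and masses are not known exactly. Their poses are not given: they have to be found in the camera images.
- sample_kiwi: the kiwi to be tested, alone on the table, 52 mm wide (x), 74 mm long (y), 47 mm high, about 0.09 kg; origin at the centre of its underside. Best gripped across its 52 mm waist at half height. It fits the cup lying on its side with its length pointing to the turntable's axis; gripped so across the waist, there are 50 mm free on either side of it
- kiwi_middle (a point): middle of the kiwi to be tested, 23.5 mm above its underside, same axes
- stand: fixed stand of the fruit tester: round grey foot, origin on the turntable's axis at table height. Its x axis points from the axis to the measuring head: a column 151 to 193 mm out carries a white head like a roof, 66 mm wide, reaching inward to 58 mm from the axis, underside 107 mm, top 147 mm above the table. Fruit in the cups passes under it freely, but cannot be loaded there
- under_head (a point): the measuring place: 95 mm from the axis along the stand's x, right under the lens of the head, at the height of the plate's top (42 mm above the table)
- turntable: round plate, 276 mm across, on a bearing about the stand's axis: turns freely both ways (0.01 N m) more than a full turn, keeps rolling if pushed. Origin on the axis at table height; x points to the empty cup, at the start 1.79 rad to half a turn from the head. Five equal oval rubber cups 72 degrees apart, 95 mm from the axis; four hold kiwis, tops about 92 mm above the table
- empty_cup (a point): centre of the empty cup, on the plate's top (42 mm above the table), 95 mm from the axis, x pointing straight outward; turns with the plate. The cup is an oval rubber rim 12 mm high, its opening 60 mm long towards the axis and 42 mm wide across. A seated kiwi's middle is about 23 to 29 mm above this point
- knob: the black fluted round knob on the plate's axis, fixed to the plate: 38 mm across, from 163 to 197 mm above the table, on an 18 mm spindle; turning it turns the plate. Origin on the axis at table height
- knob_grip (a point): the point on the axis at which to grip the knob, 180 mm above the table; can be gripped from above in any direction, above everything else on the tester
- cup_kiwi_1: kiwi in the first cup counterclockwise (from above) of the empty one, 44 mm high; origin at its underside, about 44 mm above the table
- cup_kiwi_2: kiwi in the second cup counterclockwise of the empty one
- cup_kiwi_3: kiwi in the third cup counterclockwise of the empty one
- cup_kiwi_4: kiwi in the fourth cup counterclockwise of the empty one
- rubber_stamp: bystander: wooden hand stamp with a turned handle, 30 x 56 x 71 mm, standing on the table beyond the kiwi

How it is judged:
On the way:
1. the kiwi from the table lies in the empty cup and has been let go (horizontal distance between kiwi_middle and empty_cup below 0.012 m and z of kiwi_middle in the frame of empty_cup below 0.036 m and contact force between the fingers and sample_kiwi below 0.2 N and linear speed of sample_kiwi below 0.03 m/s), for 0.2 s.
At the end, for the whole second after the job is handed in: kiwi untouched in its cup (middle within 12 mm of the cup's centre, under 36 mm above the plate) and within 12 mm sideways of the measuring place; fingers on the knob with over 2 N; turntable still (0.05 rad/s); other kiwis in their cups (75 to 115 mm from the axis, undersides below 60 mm) (horizontal distance between kiwi_middle and empty_cup below 0.012 m and z of kiwi_middle in the frame of empty_cup below 0.036 m and contact force between the fingers and sample_kiwi below 0.2 N and horizontal distance between kiwi_middle and under_head below 0.012 m and contact force between the fingers and knob above 2 N and angular speed of turntable below 0.05 rad/s and horizontal distance between cup_kiwi_1 and turntable between 0.075 and 0.115 m and height (world z) of each of cup_kiwi_1, cup_kiwi_2, cup_kiwi_3, cup_kiwi_4 below 0.06 m and horizontal distance between cup_kiwi_2 and turntable between 0.075 and 0.115 m and horizontal distance between cup_kiwi_3 and turntable between 0.075 and 0.115 m and horizontal distance between cup_kiwi_4 and turntable between 0.075 and 0.115 m); the arm keeps its last pose, push and grip.
It fails at once if one of the other four kiwis leaves its cup (not (horizontal distance between cup_kiwi_1 and turntable between 0.075 and 0.115 m and height (world z) of each of cup_kiwi_1, cup_kiwi_2, cup_kiwi_3, cup_kiwi_4 below 0.06 m and horizontal distance between cup_kiwi_2 and turntable between 0.075 and 0.115 m and horizontal distance between cup_kiwi_3 and turntable between 0.075 and 0.115 m and horizontal distance between cup_kiwi_4 and turntable between 0.075 and 0.115 m)).
It fails at once if the wooden stamp is pushed more than 20 mm (distance of rubber_stamp from where it was at the start of the episode above 0.02 m).
It also fails if it takes over 67 s, if anything falls off the work surface, if the arm or the gripper's body presses on something with over 40 N, if the wrist force passes 120 N, or if a joint passes its speed limit or range.

ROBOT

A 6-joint arm with a two-finger parallel gripper is mounted at the origin on a cart in front of the work surface, level with it; the furniture and walls round the work are solid. World frame = base frame: x ahead of the robot, y to its left, z up, the work surface at z = 0. Lengths are in m, angles in rad, forces in N, time in s.
With the tool pointing down it reaches from about 0.25 to 0.725 m from the base axis. Payload 4 kg.
Tool frame: the origin (TCP) lies between the finger pads; the fingertips stand 8 mm ahead of it and the grasp point (between the pads) lies 11 mm behind it; z points along the fingers, y is the line along which they close (so a half turn about z gives the same grasp; the last joint's range is limited). The gripper opens to 85 mm and grips with 20 to 120 N. Pads are 22 mm wide; open, the fingers measure 114 mm over their backs; the gripper's body (76 mm by 85 mm) begins 54 mm behind the grasp point. The pads swing forward as they close: fully open they stand 13 mm farther back than shut.
Start: joints at [-1.174, 0.241, 0.005, 1.335, 0, 1.571], TCP at [0.193, -0.461, 0.201] pointing down, gripper open.
Joint ranges: [-2.72, 2.72], [-1.05, 1.87], [-1.09, 1.28], [-1.99, 2.15], [-1.42, 1.44], [-3.14, 3.14]. Speed limits (rad/s): [2.79, 2.79, 3.14, 3.14, 3.14, 3.14].

INTERFACE

Orientations are given as a unit quaternion [x, y, z, w].
In Python, from workcell import status, viewer, bot gives the robot as it stands.
- The arm moves only by the tool servo_tool, never from a script. Its argument "commands" is a list of rows, each a list of 5 numbers: the finger opening in mm, from 0 to 85.4, then the shift along the tool's x, y, z in mm, then the turn about the tool's z in rad. A call has 1 to 20 rows; each row shifts and turns the commanded pose from where the row before left it, along the tool's axes as they then stand; what a row does not reach is not made up. A row lasts 1/8 s, in which the tool goes at most 62.5 mm and 10.7 degrees, less where a joint would pass 70% of its speed; a pose out of reach is approached as far as the arm can. A call is refused whole if a number of a shift passes 62.5 or a number of a turn 0.188, either way. A call with a gripper value outside its range is refused whole. The fingers move at their own pace and stop on an object; the grip force is fixed at half the most. Time passes only in rows, so rows that do not move let the fingers close. It gives the time, the measured TCP pose, the force, the opening and the grip force at its end, in the units of the state.
- status.get_obs(): the state, without advancing time (a new reading comes with each control period).
- viewer.camera(name): name is "side" or "top"; returns (picture, depth): 400x640x3 uint8, red, green, blue; 400x640 float32, m along the optical axis (not along the pixel's ray), 0 where there is no reading.
- viewer.get_calibration(name): a dict with "camera_matrix" (3x3 intrinsics, pixels), "R" (3x3) and "t" (3): a world point X has camera coordinates R X + t. Camera axes: x right, y down, z forward; pixel columns grow to the right and rows downward; lengths in m; the calibration is good to about 2 mm. A picture is of the moment at which its call begins. get_calibration takes no time and is no camera call.
- bot.job_done(): hands the job in; it is judged then, once.
Trained networks look in the newest picture that a camera, given by its name, has taken for a name from the list of things; names that differ only in an ending like _2 or _b are one class to them, and where a whole thing is asked for, a point or a joint stands for the part that bears it (a point fixed in the world has none). Each returns a list of dicts, best first, with "p" (0 to 1); they miss things now and then, are a little off and sometimes report something else, mostly with a low value. They report only what shows in the picture. A call takes as long as a camera call.
- viewer.masks_of(camera, label): "mask" (400x640 bool, what is visible of it) and "pixel" ([row, column] in pixels, amid what is visible of it).
- viewer.spot_point(camera, label): "pixel" ([row, column] in pixels: a listed point, or the origin of a listed thing).
The state is a dict: "clock": time; "joint_pos": joint angles; "joint_vel": joint speeds; "tau": joint torques, N m; "eef_pos": TCP position; "tool_rot": TCP orientation; "ft_force": force on the tool from outside, world axes, zero at the start; "ft_torque": the same for the moment, N m; "grip_width": finger opening in m; "grasp_force": force on a finger pad.
Only numpy, scipy, OpenCV 4.12 (cv2) and the standard library are available. Lean on these libraries where they do the work, as an engineer would, in place of code of your own. Each camera call takes 0.05 s, during which the arm holds its last target. There are 200 camera calls.

## Working session

There is one attempt and no reset: what is moved stays moved. The work goes in short steps, Python scripts to look and compute and a tool call to move; the robot and the scene stay as the last step left them, time stands still between calls to the robot, and variables do not carry over. Pictures are saved under pics/ and viewed, at most 10 in all, crops included, and the job is handed in when it is done.

Besides the shell and the picture viewer there is one more tool, called after "Emit:" in YAML: its name, and indented under it one key for each argument. servo_tool: Moves the arm, as the interface text tells. Its arguments: {"type":"object","properties":{"commands":{"type":"array"}},"required":["commands"]}

```bash
mkdir -p pics
cat > h.py <<'E'
import numpy as np, cv2
from workcell import status, viewer, bot
from scipy.spatial.transform import Rotation as Ro
def cal(c):
    k=viewer.get_calibration(c); return np.array(k["camera_matrix"]),np.array(k["R"]),np.array(k["t"])
def ray_z(c,px,z):
    K,R,t=cal(c); d=R.T@np.linalg.inv(K)@[px[1],px[0],1]; o=-R.T@t
    return o+d*(z-o[2])/d[2]
def cloud(c,depth):
    K,R,t=cal(c); v,u=np.mgrid[:400,:640]
    p=np.stack([(u-K[0,2])/K[0,0]*depth,(v-K[1,2])/K[1,1]*depth,depth],-1)
    return (p-t)@R
E
python3 - <<'E'
from h import *
ims=[]
for c in("top","side"):
    im,d=viewer.camera(c); cv2.imwrite(f"pics/{c}0.png",im[:,:,::-1]); P=cloud(c,d)
    print(c,-cal(c)[1].T@cal(c)[2])
    for l,z in(("knob_grip",.18),("empty_cup",.042),("under_head",.042),("kiwi_middle",.0235),("rubber_stamp",0),("stand",0),("cup_kiwi_1",.044)):
        for r in viewer.spot_point(c,l)[:4]: print(l,round(r["p"],2),np.round(r["pixel"]),np.round(ray_z(c,r["pixel"],z),4))
    for l in("sample_kiwi","knob","rubber_stamp"):
        for r in viewer.masks_of(c,l)[:2]:
            q=P[r["mask"]&(d>0)]; print("mask",l,round(r["p"],2),r["mask"].sum(),np.round(r["pixel"]),np.round(np.median(q,0),3),np.round(np.percentile(q,[2,98],axis=0),3).tolist())
print(status.get_obs())
E
```

```text
top [0.49225229 0.05896761 1.5106649 ]
knob_grip 0.68 [219. 286.] [0.5299 0.1636 0.18  ]
empty_cup 0.93 [251. 272.] [0.4443 0.2112 0.042 ]
under_head 0.64 [188. 284.] [0.625  0.1798 0.042 ]
kiwi_middle 0.73 [198. 379.] [ 0.6009 -0.0928  0.0235]
rubber_stamp 0.79 [143. 388.] [ 0.7671 -0.1231  0.    ]
cup_kiwi_1 0.87 [242. 310.] [0.4723 0.1028 0.044 ]
cup_kiwi_1 0.66 [208. 312.] [0.5669 0.0984 0.044 ]
cup_kiwi_1 0.56 [216. 249.] [0.5416 0.2788 0.044 ]
mask sample_kiwi 0.73 1290 [174. 283.] [0.655 0.175 0.144] [[0.59, 0.145, 0.029], [0.72, 0.209, 0.151]]
mask sample_kiwi 0.64 314 [201. 372.] [ 0.6   -0.078  0.039] [[0.578, -0.108, 0.024], [0.626, -0.052, 0.049]]
mask knob 0.69 214 [220. 279.] [0.53  0.172 0.195] [[0.512, 0.155, 0.039], [0.549, 0.205, 0.201]]
mask knob 0.23 236 [141. 390.] [ 0.765 -0.122  0.022] [[0.743, -0.148, 0.0], [0.794, -0.101, 0.072]]
mask rubber_stamp 0.73 181 [141. 391.] [ 0.764 -0.122  0.023] [[0.745, -0.143, 0.015], [0.791, -0.104, 0.073]]
side [0.4191702  0.96575087 0.6572281 ]
knob_grip 0.97 [205. 344.] [0.5366 0.1692 0.18  ]
knob_grip 0.57 [266. 300.] [0.57
[... 744 characters left out ...]
]
{'clock': 1.1, 'joint_pos': array([-1.17399454e+00,  2.40620762e-01,  5.03233037e-03,  1.33521279e+00,
        3.79433467e-05,  1.57080579e+00]), 'joint_vel': array([-0.00030191, -0.00064345, -0.00024512, -0.00126872,  0.00090483,
       -0.00104775]), 'tau': array([ 1.18054675e-03, -3.72222662e+01,  2.52694237e+01,  1.18524509e-03,
        1.76694073e-05, -2.73272327e-06]), 'eef_pos': array([ 0.19325075, -0.46115495,  0.20090845]), 'tool_rot': array([ 9.80383950e-01,  1.97097210e-01,  1.81173899e-05, -6.13733655e-06]), 'ft_force': array([-0.12265896,  0.66307655,  0.35712144]), 'ft_torque': array([0.0134196 , 0.01592157, 0.05332945]), 'grasp_force': 0.0, 'grip_width': 0.08552920607632111}
```

View pics/top0.png

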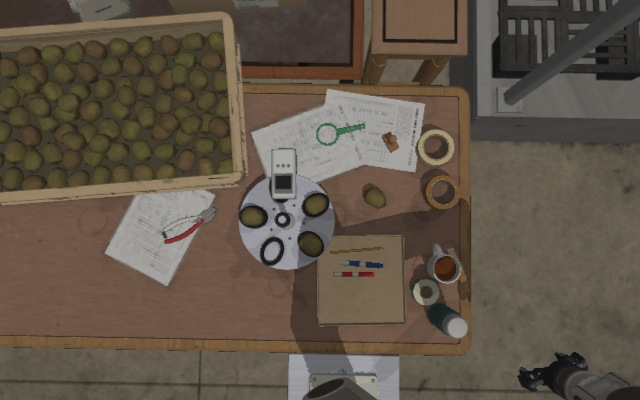

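View pics/side0.png

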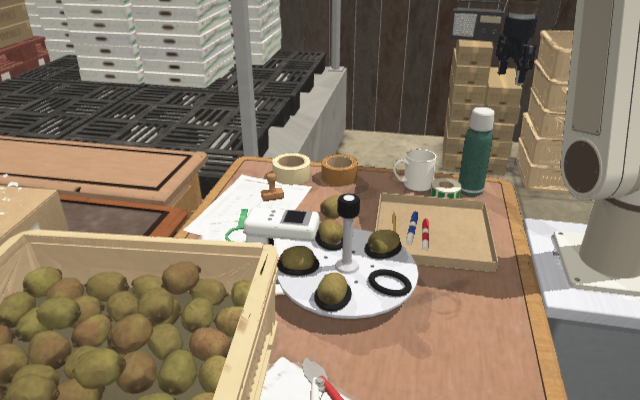

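The top view shows the lone kiwi at (198,374), the knob at (219,283), the head at (172,283), the empty cup at (251,272) and the stamp at (141,390). The side view agrees: empty cup at (283,390), knob at (205,348). Next I'll fit these positions more closely.

```bash
cat >> h.py <<'E'
def fit(verbose=True):
    im,d=viewer.camera("top"); P=cloud("top",d); z=P[...,2]; hsv=cv2.cvtColor(im,cv2.COLOR_RGB2HSV)
    return im,d,P,z,hsv
def rect(q):
    (c,s,a)=cv2.minAreaRect((q[:,:2]*1000).astype(np.float32)); return np.round(c,1),np.round(s,1),round(a,1)
E
python3 - <<'E'
from h import *
im,d,P,z,hsv=fit()
c0=np.array([.53,.172]); r=np.hypot(P[...,0]-c0[0],P[...,1]-c0[1])
# plate: enclosing circle of points z ~ .042
m=(abs(z-.042)<.01)&(r<.16)
q=P[m]; print("plate z",np.median(q[:,2]),cv2.minEnclosingCircle((q[:,:2]*1000).astype(np.float32)))
m=(z>.185)&(r<.04); print("knob",rect(P[m]),cv2.minEnclosingCircle((P[m][:,:2]*1000).astype(np.float32)))
m=(z>.135)&(z<.16)&(P[...,0]>.55)&(r<.25); print("head",m.sum(),rect(P[m]),np.median(z[m]))
# colour: empty cup dark rim
m=(hsv[...,2]<45)&(np.hypot(P[...,0]-.446,P[...,1]-.21)<.055)
print("rim",m.sum(),rect(P[m]),np.median(z[m]))
v,u=np.nonzero(m); el=cv2.fitEllipse(cv2.convexHull(np.stack([u,v],1).astype(np.int32))); print(el, ray_z("top",el[0][::-1],.054))
# kiwi
m=(z>.012)&(z<.06)&(abs(P[...,0]-.605)<.06)&(abs(P[...,1]+.082)<.06)
q=P[m]; print("kiwi",m.sum(),rect(q),q[:,2].max())
C=np.cov((q[:,:2]-q[:,:2].mean(0)).T); w,V=np.linalg.eigh(C); print(q.mean(0),np.sqrt(w),V[:,1])
g=cv2.resize(im[140:300,210:410],None,fx=4,fy=3.75,interpolation=cv2.INTER_CUBIC)
cv2.imwrite("pics/crop.png",cv2.resize(im[140:280,220:400],(774,602))[:600,:,::-1])
v,u=np.nonzero(m);el=cv2.fitEllipse(cv2.convexHull(np.stack([u,v],1).astype(np.int32)));print(el,ray_z("top",el[0][::-1],.0235))
# other camera kiwi
im,d=viewer.camera("side");P=cloud("side",d);z=P[...,2]
m=(z>.012)&(z<.06)&(abs(P[...,0]-.605)<.06)&(abs(P[...,1]+.082)<.06);q=P[m];print("side kiwi",rect(q),q[:,2].max())
c=(z>.13)&(z<.16)&(P[...,0]>.55)&(abs(P[...,1]-.18)<.1);print("side head",rect(P[c]))
E
```

```text
plate z 0.04155915567978098 ((529.470947265625, 173.47129821777344), 137.9237060546875)
knob (array([529.2, 172.9]), array([38.2, 37.8]), 64.9) ((529.2970581054688, 172.9844207763672), 19.978404998779297)
head 1755 (array([669.2, 265.5]), array([262.4, 144.4]), 82.5) 0.14584737588526336
rim 218 (array([443.9, 209.9]), array([73.3, 62.8]), 0.2) 0.052080579359161425
((271.5971374511719, 250.95132446289062), (21.794771194458008, 28.320898056030273), 23.84071922302246) [0.44397655 0.21051667 0.054     ]
kiwi 339 (array([600.7, -79. ]), array([69.1, 49.4]), 44.0) 0.053407474956375954
[ 0.60070674 -0.0787305   0.03786018] [0.01282121 0.01758573] [0.57485049 0.81825846]
((374.17083740234375, 197.5768280029297), (17.97265625, 24.47352409362793), 123.92852020263672) [ 0.60222045 -0.07990662  0.0235    ]
side kiwi (array([609.5, -72.6]), array([43.1, 50.7]), 3.9) 0.047581200331389746
side head (array([942.8, 200.2]), array([123.2, 713.1]), 89.0)
```

View pics/crop.png

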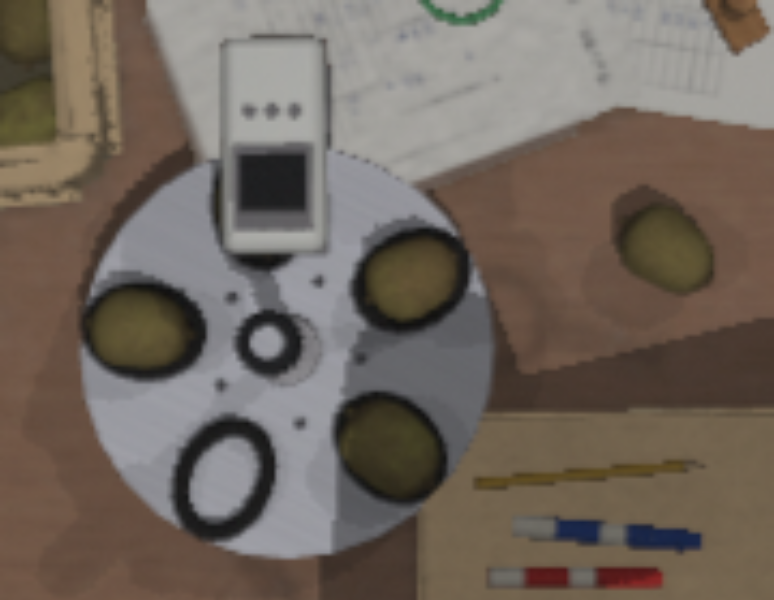

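Run:
```python
from h import *
im,d,P,z,hsv=fit()
m=(z>.135)&(z<.16)&(P[...,0]>.55)&(P[...,0]<.74)&(abs(P[...,1]-.175)<.05); m=cv2.morphologyEx(m.astype(np.uint8),cv2.MORPH_OPEN,np.ones((3,3)))>0
q=P[m]; print("head",m.sum(),rect(q)); 
C=np.cov(q[:,:2].T);w,V=np.linalg.eigh(C);print(V[:,1],np.degrees(np.arctan(V[1,1]/V[0,1])))
c=q[:,:2].mean(0);print(c,np.degrees(np.arctan2(c[1]-.173,c[0]-.5293)))
for n,(x,y) in dict(th=(.19,-.33),mug=(.36,-.3)).items():
    m=(abs(P[...,0]-x)<.1)&(abs(P[...,1]-y)<.09)&(z>.06)&(z<.5); print(n,rect(P[m]),np.percentile(z[m],99))
```

```text
head 1189 (array([655.9, 176.6]), array([136. ,  65.1]), 1.5)
[-0.9994191  -0.03408011] 1.9530244980375007
[0.65428429 0.17701109] 1.8381487934550442
th (array([ 229.1, -328.8]), array([212.7,  57.3]), 58.5) 0.3504807371286198
mug (array([ 357.7, -268.9]), array([ 78.1, 199.6]), 85.4) 0.22565471613059063
```

Emit:
servo_tool:
  commands:
    - [85, 0, 0, -40, 0]
    - [85, 0, 0, -40, 0]
    - [85, 0, 0, -30, 0]
    - [85, 0, 0, 0, -0.18]
    - [85, 0, 0, 0, -0.18]

```text
clock: 1.88
eef_pos: [0.1934, -0.4614, 0.3115]
tool_rot: [0.928, 0.372, 0.0, 0.001]
ft_force: [-0.7, 0.1, -0.2]
grip_width: 0.0852
grasp_force: 0.0
```

Emit:
servo_tool:
  commands:
    - [85, 45, 0, 0, 0]
    - [85, 45, 0, 0, 0]
    - [85, 45, 0, 0, 0]
    - [85, 45, 0, 0, 0]
    - [85, 45, 0, 0, 0]
    - [85, 45, 0, 0, 0]
    - [85, 45, 0, 0, 0]
    - [85, 45, 0, 0, 0]
    - [85, 45, 0, 0, 0]
    - [85, 45, 0, 0, 0]
    - [85, 45, 0, 0, 0]
    - [85, 45, 0, 0, 0]
    - [85, 18, 5, 0, 0]
    - [85, 0, 0, 40, -0.104]
    - [85, 0, 0, 40, -0.104]
    - [85, 0, 0, 40, 0]
    - [85, 0, 0, 0, 0]
    - [85, 0, 0, 0, 0]

```text
clock: 4.12
eef_pos: [0.6033, -0.0818, 0.1926]
tool_rot: [0.886, 0.464, 0.001, 0.001]
ft_force: [-0.6, -0.1, 1.2]
grip_width: 0.0853
grasp_force: 0.0
```

```bash
cat >> h.py <<'E'
def to(x,y,z,yaw=None):
    s=status.get_obs(); R=Ro.from_quat(s["tool_rot"]).as_matrix(); dp=np.array([x,y,z])-s["eef_pos"]
    yw=np.degrees(np.arctan2(R[1,0],R[0,0])); print("yaw",yw,"pos",s["eef_pos"],"j",np.round(s["joint_pos"],3),"tool dxyz mm",np.round(R.T@dp*1000,1))
    if yaw is not None: print("turn",-np.radians((yaw-yw+180)%360-180))
E
python3 - <<'E'
from h import *
to(.601,-.080,.016,55.5)
E
```

```text
yaw 55.277055820833056 pos [ 0.60328029 -0.0818157   0.19260204] j [-0.135  0.463  0.303  1.409 -0.     2.042] tool dxyz mm [  0.   -3.3 176.6]
turn -0.003891109974619329
```

Emit:
servo_tool:
  commands:
    - [85, 0, -3, 40, 0]
    - [85, 0, 0, 40, 0]
    - [85, 0, 0, 30, 0]
    - [85, 0, 0, 25, 0]
    - [85, 0, 0, 20, 0]
    - [85, 0, 0, 15, 0]
    - [85, 0, 0, 6, 0]
    - [85, 0, 0, 0, 0]

```text
clock: 5.12
eef_pos: [0.6005, -0.08, 0.0155]
tool_rot: [0.886, 0.464, 0.0, 0.0]
ft_force: [0.3, -0.2, -0.0]
grip_width: 0.0849
grasp_force: 0.0
```

Run:
```python
from h import *
to(.601,-.080,.016,55.5)
im,d=viewer.camera("side"); a=cv2.resize(im[130:250,260:420],(800,600)); 
cv2.imwrite("pics/s1.png",a[:,:,::-1])
```

```text
yaw 55.27770786237927 pos [ 0.60047898 -0.08003831  0.01551934] j [-0.133  0.58   0.016  1.006  0.     2.044] tool dxyz mm [ 0.3  0.4 -0.5]
turn -0.0038797297027782836
```

View pics/s1.png

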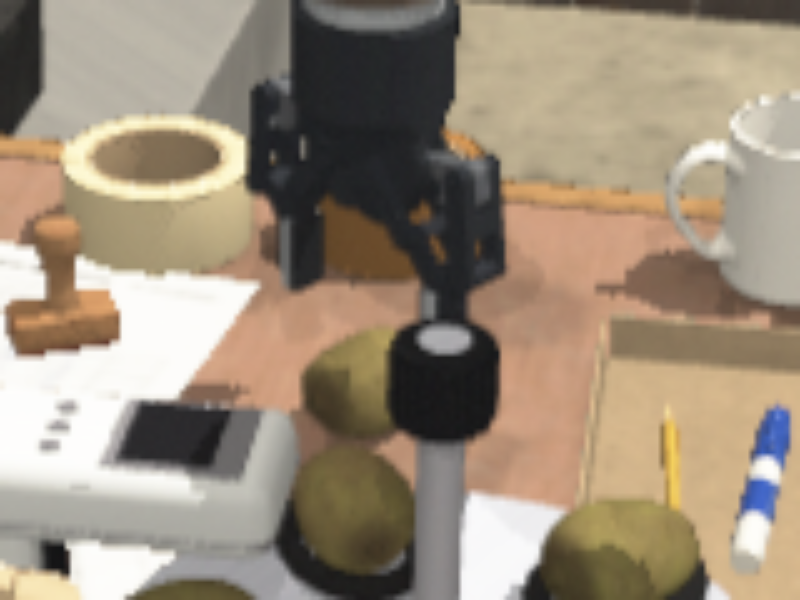

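The view shows the gripper above and behind the kiwi (fingertip about (186,320), kiwi about (206,333)), which disagrees with the reported TCP. I'll project the TCP into both cameras before closing.

Run:
```python
from h import *
p=status.get_obs()["eef_pos"]
for c in("side","top"):
    im,d=viewer.camera(c); K,R,t=cal(c)
    for X in(p,p+[0,0,.065],[.601,-.08,.0235]):
        q=K@(R@X+t); print(c,np.round(q[:2]/q[2]))
    P=cloud(c,d); m=(np.hypot(P[...,0]-p[0],P[...,1]-p[1])<.09)&(P[...,2]>.01)&(P[...,2]<.12)
    k=m&(cv2.cvtColor(im,cv2.COLOR_RGB2HSV)[...,1]<110)&(im.max(-1)<90)
    print(np.percentile(P[k],[2,50,98],axis=0).round(3) if k.any() else None)
    for l,z in(("sample_kiwi",0),):
        for r in viewer.masks_of(c,l)[:3]:
            q=P[r["mask"]&(d>0)]; print(l,round(r["p"],2),r["mask"].sum(),np.round(np.median(q,0),3),np.round(np.percentile(q,[2,98],axis=0),3).tolist())
    if c=="top": cv2.imwrite("pics/t1.png",cv2.resize(im[100:280,260:500],(800,600))[:,:,::-1])
    else: cv2.imwrite("pics/s2.png",cv2.resize(im[130:250,260:420],(400,300))[:,:,::-1])
a=cv2.imread("pics/t1.png");b=cv2.imread("pics/s2.png")
cv2.imwrite("pics/c1.png",np.hstack([cv2.resize(a,(400,300)),b]))
```

```text
side [333. 209.]
side [333. 185.]
side [333. 206.]
[[ 0.536 -0.12   0.015]
 [ 0.626 -0.064  0.103]
 [ 0.661 -0.03   0.12 ]]
sample_kiwi 0.69 300 [ 0.605 -0.058  0.033] [[0.589, -0.087, 0.009], [0.63, -0.049, 0.047]]
top [374. 198.]
top [376. 197.]
top [374. 198.]
[[ 0.536 -0.053  0.019]
 [ 0.569 -0.047  0.107]
 [ 0.619 -0.03   0.118]]
```

View pics/c1.png

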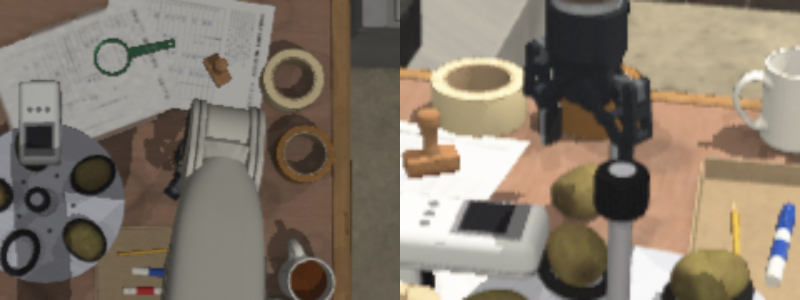

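Run:
```python
from h import *
im,d=viewer.camera("side");P=cloud("side",d);K,R,t=cal("side")
for v in range(168,198,3): print(v,[(P[v,u].round(3).tolist(),int(im[v,u].max())) for u in(316,320,324)])
for X in([.6405,-.1075,.02],[.5605,-.0525,.02]):
    q=K@(R@np.array(X)+t); print(q[:2]/q[2])
```

```text
168 [([0.646, -0.1, 0.112], 39), ([0.633, -0.082, 0.122], 35), ([0.627, -0.1, 0.114], 33)]
171 [([0.646, -0.096, 0.106], 38), ([0.637, -0.103, 0.104], 34), ([0.654, -0.237, 0.036], 102)]
174 [([0.647, -0.104, 0.094], 83), ([0.637, -0.1, 0.097], 34), ([0.629, -0.108, 0.094], 50)]
177 [([0.646, -0.098, 0.089], 99), ([0.637, -0.1, 0.089], 31), ([0.63, -0.113, 0.083], 51)]
180 [([0.646, -0.099, 0.081], 97), ([0.637, -0.099, 0.082], 33), ([0.629, -0.111, 0.076], 52)]
183 [([0.646, -0.098, 0.073], 102), ([0.637, -0.099, 0.074], 40), ([0.629, -0.111, 0.068], 54)]
186 [([0.646, -0.095, 0.066], 142), ([0.637, -0.102, 0.063], 38), ([0.65, -0.216, 0.001], 144)]
189 [([0.669, -0.202, -0.002], 172), ([0.657, -0.199, 0.0], 191), ([0.647, -0.204, -0.001], 194)]
192 [([0.664, -0.179, 0.002], 193), ([0.654, -0.185, -0.0], 189), ([0.644, -0.187, -0.0], 199)]
195 [([0.661, -0.166, 0.0], 198), ([0.65, -0.166, 0.002], 193), ([0.641, -0.173, -0.001], 195)]
[319.14879748 200.29373443]
[347.69656293 215.18375622]
```

Run:
```python
from h import *
K,R,t=cal("side")
for z in(.2009,.2139,.2409,.266):
    q=K@(R@np.array([.19325,-.46115,z])+t); print(z,q[:2]/q[2])
im,d=viewer.camera("side")
a=cv2.imread("pics/side0.png")[10:110,460:580]
o=status.get_obs(); print(o["clock"],o["eef_pos"],o["joint_pos"].round(3),o["joint_vel"].round(3),o["tau"].round(1))
cv2.imwrite("pics/c2.png",np.hstack([cv2.resize(a,(400,333)),cv2.resize(im[140:240,280:400,::-1],(400,333))]))
```

```text
0.2009 [506.15912986  95.28299584]
0.2139 [507.03961965  90.63705595]
0.2409 [508.89526981  80.84564309]
0.266 [510.65374742  71.56696511]
5.475 [ 0.60021248 -0.07998029  0.01541681] [-0.132  0.58   0.015  1.005  0.     2.044] [-0.001  0.002 -0.003 -0.003 -0.    -0.   ] [ -0.  -49.6  22.2  -0.    0.   -0. ]
```

View pics/c2.png

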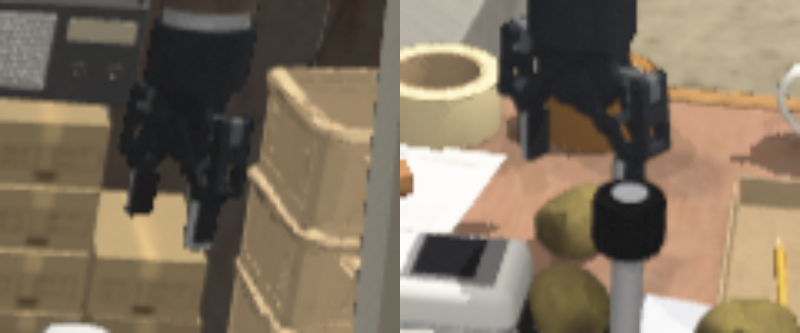

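The left panel is the start pose and the right is now. In both, the fingertips sit about 40 mm higher than the reported TCP implies: about row 79 at the start instead of about 93, and row 186 now instead of 200. I trust the cameras, since they put the table at z=0 and the kiwi at 47 mm. I'll go down in part and measure the tip again.

Emit:
servo_tool:
  commands:
    - [85, 0, 0, 10, 0]
    - [85, 0, 0, 10, 0]
    - [85, 0, 0, 0, 0]

```text
clock: 5.85
eef_pos: [0.5984, -0.0798, -0.0069]
tool_rot: [0.886, 0.464, -0.001, -0.001]
ft_force: [0.9, -0.1, 0.3]
grip_width: 0.0849
grasp_force: 0.0
```

```bash
cat >> h.py <<'E'
def tips():
    s=status.get_obs();p=s["eef_pos"];R=Ro.from_quat(s["tool_rot"]).as_matrix()
    im,d=viewer.camera("side");P=cloud("side",d)
    L=(P-p)@R; dark=im.max(-1)<150
    for sg in(1,-1):
        m=dark&(abs(L[...,0])<.016)&(L[...,1]*sg>.02)&(L[...,1]*sg<.062)&(L[...,2]>-.1)&(L[...,2]<.03)&(P[...,2]>.008)
        q=P[m]; print("finger",sg,m.sum(),"low z",np.sort(q[:,2])[:12].round(3) if m.any() else 0)
    print(p,s["ft_force"].round(1))
E
python3 -c "
from h import *
tips()"
```

```text
finger 1 178 low z [0.035 0.035 0.036 0.038 0.038 0.039 0.039 0.04  0.04  0.041 0.041 0.042]
finger -1 50 low z [0.012 0.013 0.013 0.014 0.016 0.017 0.021 0.021 0.023 0.027 0.028 0.084]
[ 0.59837747 -0.07977624 -0.00686046] [ 0.9 -0.1  0.3]
```

Emit:
servo_tool:
  commands:
    - [85, 2, 2, 9, 0]
    - [85, 0, 0, 9, 0]
    - [85, 0, 0, 0, 0]

```text
clock: 6.28
eef_pos: [0.6016, -0.0793, -0.0244]
tool_rot: [0.886, 0.464, -0.001, -0.001]
ft_force: [0.0, 0.3, 0.3]
grip_width: 0.0848
grasp_force: 0.0
```

```bash
python3 -c "
from h import *
tips()
to(.601,-.080,-.025,55.5)"
```

```text
finger 1 178 low z [0.018 0.02  0.02  0.021 0.021 0.021 0.022 0.022 0.022 0.023 0.023 0.024]
finger -1 25 low z [0.008 0.009 0.01  0.011 0.011 0.013 0.016 0.016 0.017 0.018 0.02  0.022]
[ 0.60161141 -0.07931467 -0.02437306] [0.  0.3 0.3]
yaw 55.27826593575957 pos [ 0.60204801 -0.07935792 -0.02383716] j [-0.131  0.628 -0.015  0.929  0.     2.046] tool dxyz mm [-1.1 -0.5  1.2]
turn -0.0038699894848239907
```

Emit:
servo_tool:
  commands:
    - [85, 0, 0, 3, 0]
    - [60, 0, 0, 0, 0]
    - [45, 0, 0, 0, 0]
    - [45, 0, 0, 0, 0]
    - [40, 0, 0, 0, 0]
    - [40, 0, 0, 0, 0]
    - [40, 0, 0, 0, 0]
    - [40, 0, 0, 0, 0]

```text
clock: 7.32
eef_pos: [0.6033, -0.0794, -0.0253]
tool_rot: [0.886, 0.464, 0.001, 0.0]
ft_force: [-0.8, 0.7, 5.3]
grip_width: 0.0495
grasp_force: 62.0
```

Emit:
servo_tool:
  commands:
    - [40, 0, 0, -15, 0]
    - [40, 0, 0, -30, 0]
    - [40, 0, 0, -40, 0]
    - [40, 0, 0, -40, 0]
    - [40, 0, 0, -40, 0]
    - [40, 0, 0, -40, 0]
    - [40, 0, 0, -40, 0]
    - [40, 0, 0, -20, 0]
    - [40, 0, 0, 0, 0]

```text
clock: 8.45
eef_pos: [0.6035, -0.0797, 0.2412]
tool_rot: [0.886, 0.464, 0.002, 0.001]
ft_force: [-0.3, 0.2, -1.0]
grip_width: 0.0492
grasp_force: 62.3
```

Run:
```python
from h import *
to(.4424,.2112,.24,156.3)
im,d=viewer.camera("side"); P=cloud("side",d)
s=status.get_obs();p=s["eef_pos"];Rt=Ro.from_quat(s["tool_rot"]).as_matrix()
h=cv2.cvtColor(im,cv2.COLOR_RGB2HSV)
m=(np.linalg.norm(P-p,axis=-1)<.13)&(h[...,1]>90)&(h[...,0]>15)&(h[...,0]<40)
q=P[m]; L=(q-p)@Rt; print(m.sum(),np.percentile(q,[1,50,99],axis=0).round(3),np.percentile(L,[1,50,99],axis=0).round(3))
v,u=np.nonzero(m);print(v.mean(),u.mean(),s["grip_width"],s["grasp_force"])
v,u=int(v.mean()),int(u.mean()); cv2.imwrite("pics/s3.png",cv2.resize(im[max(v-60,0):v+60,u-80:u+80,::-1],(800,600)))
```

```text
yaw 55.27368392266169 pos [ 0.60352179 -0.07967117  0.24115572] j [-0.131  0.452  0.412  1.526 -0.     2.046] tool dxyz mm [ 147.3 -298.1    0.3]
turn -1.763241846710036
315 [[ 0.59  -0.085  0.275]
 [ 0.605 -0.056  0.298]
 [ 0.627 -0.048  0.313]] [[-0.005 -0.025 -0.074]
 [ 0.021 -0.01  -0.059]
 [ 0.034  0.013 -0.036]]
99.84444444444445 330.3777777777778 0.04916110578838117 62.303994458634406
```

View pics/s3.png

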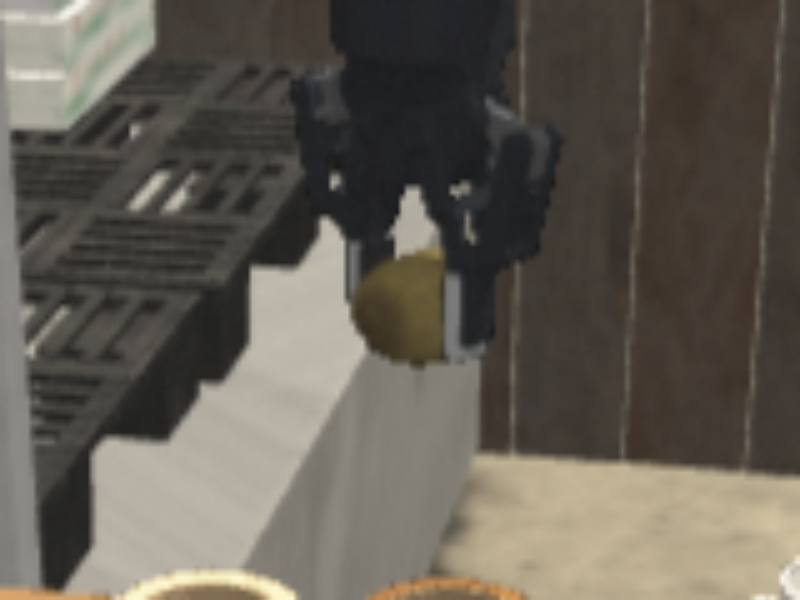

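The kiwi is held straight across the waist, underside about 26 mm above the reported TCP. Now I'll turn it to line up with the cup's radius.

Emit:
servo_tool:
  commands:
    - [40, 0, 0, -15, -0.176]
    - [40, 0, 0, 0, -0.176]
    - [40, 0, 0, 0, -0.176]
    - [40, 0, 0, 0, -0.176]
    - [40, 0, 0, 0, -0.176]
    - [40, 0, 0, 0, -0.176]
    - [40, 0, 0, 0, -0.176]
    - [40, 0, 0, 0, -0.176]
    - [40, 0, 0, 0, -0.176]
    - [40, 0, 0, 0, -0.176]
    - [40, 0, 0, 0, 0]

```text
clock: 9.88
eef_pos: [0.6017, -0.0794, 0.2519]
tool_rot: [0.208, 0.978, -0.0, -0.002]
ft_force: [-0.4, -0.5, -0.5]
grip_width: 0.0491
grasp_force: 62.3
```

```bash
python3 -c "
from h import *
to(.4405,.2120,.25,156.3)"
```

```text
yaw 155.99822479044963 pos [ 0.60169467 -0.07937816  0.2518632 ] j [-0.131  0.456  0.444  1.563 -0.     0.288] tool dxyz mm [265.8 200.6   2.6]
turn -0.005266971007550058
```

Emit:
servo_tool:
  commands:
    - [40, 26.6, 20, 0, -0.005]
    - [40, 26.6, 20, 0, 0]
    - [40, 26.6, 20, 0, 0]
    - [40, 26.6, 20, 0, 0]
    - [40, 26.6, 20, 0, 0]
    - [40, 26.6, 20, 0, 0]
    - [40, 26.6, 20, 0, 0]
    - [40, 26.6, 20, 0, 0]
    - [40, 26.6, 20, 0, 0]
    - [40, 26.6, 20, 0, 0]
    - [40, 0, 0, 40, 0]
    - [40, 0, 0, 40, 0]
    - [40, 0, 0, 0, 0]
    - [40, 0, 0, 0, 0]

```text
clock: 11.62
eef_pos: [0.4396, 0.2105, 0.1749]
tool_rot: [0.205, 0.979, 0.0, 0.0]
ft_force: [-0.5, 0.0, -0.7]
grip_width: 0.049
grasp_force: 62.5
```

```bash
cat >> h.py <<'E'
def held():
    im,d=viewer.camera("side"); P=cloud("side",d)
    s=status.get_obs();p=s["eef_pos"];Rt=Ro.from_quat(s["tool_rot"]).as_matrix()
    h=cv2.cvtColor(im,cv2.COLOR_RGB2HSV)
    m=(np.linalg.norm(P-p-[0,0,.049],axis=-1)<.045)&(h[...,1]>90)&(h[...,0]>15)&(h[...,0]<40)
    q=P[m]; L=(q-p)@Rt; print(m.sum(),np.percentile(q,[1,50,99],axis=0).round(3).tolist(),np.percentile(L,[1,50,99],axis=0).round(3).tolist())
    return im
E
python3 - <<'E'
from h import *
to(.4405,.2120,.019,156.3)
im=held()
P=None
K,R,t=cal("side")
for X in([.4424,.2112,.054],):
    q=K@(R@np.array(X)+t);print(q[:2]/q[2])
E
```

```text
yaw 156.32242764848306 pos [0.43962907 0.21051761 0.17489067] j [ 0.447  0.228 -0.08   1.262 -0.     0.86 ] tool dxyz mm [-1.000e-01  1.600e+00  1.559e+02]
turn 0.0003914363095090549
474 [[0.411, 0.197, 0.21], [0.429, 0.226, 0.232], [0.474, 0.24, 0.247]] [[-0.03, -0.017, -0.071], [0.018, 0.012, -0.056], [0.031, 0.025, -0.035]]
[389.44399847 280.09704005]
```

Emit:
servo_tool:
  commands:
    - [40, 0, 1.5, 30, 0]
    - [40, 0, 0, 30, 0]
    - [40, 0, 0, 25, 0]
    - [40, 0, 0, 20, 0]
    - [40, 0, 0, 15, 0]
    - [40, 0, 0, 10, 0]
    - [40, 0, 0, 0, 0]
    - [40, 0, 0, 0, 0]

```text
clock: 12.68
eef_pos: [0.4404, 0.2121, 0.0446]
tool_rot: [0.204, 0.979, 0.0, 0.001]
ft_force: [0.4, 0.5, -1.6]
grip_width: 0.0491
grasp_force: 62.5
```

Run:
```python
from h import *
to(.4405,.2120,.019,156.3)
im=held()
cv2.imwrite("pics/s4.png",cv2.resize(im[200:320,310:470,::-1],(800,600)))
```

```text
yaw 156.40195599387368 pos [0.44038884 0.21208564 0.0446376 ] j [ 0.449  0.347 -0.285  0.937  0.     0.861] tool dxyz mm [-0.1 -0.1 25.6]
turn 0.001779467785238768
372 [[0.412, 0.193, 0.085], [0.429, 0.228, 0.105], [0.47, 0.242, 0.117]] [[-0.023, -0.022, -0.072], [0.017, 0.01, -0.06], [0.031, 0.026, -0.041]]
```

View pics/s4.png

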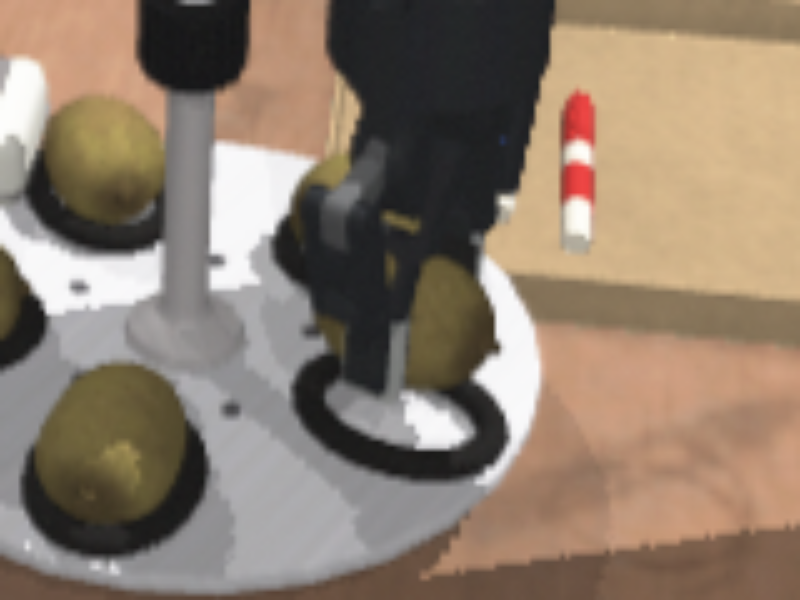

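The kiwi hangs over the cup in line with it (rim centre about crop (400,410)). The finger is slightly above the kiwi's underside. I'll lower it gently.

Emit:
servo_tool:
  commands:
    - [40, 0, 0, 8, 0]
    - [40, 0, 0, 6, 0]
    - [40, 0, 0, 4, 0]
    - [40, 0, 0, 0, 0]

```text
clock: 13.22
eef_pos: [0.4392, 0.2115, 0.0253]
tool_rot: [0.204, 0.979, -0.0, -0.001]
ft_force: [-0.6, 0.2, 0.1]
grip_width: 0.0493
grasp_force: 62.5
```

Emit:
servo_tool:
  commands:
    - [40, 0, 0, 3, 0]
    - [40, 0, 0, 0, 0]

```text
clock: 13.48
eef_pos: [0.4396, 0.2117, 0.0228]
tool_rot: [0.204, 0.979, -0.0, -0.0]
ft_force: [1.3, -0.4, -0.9]
grip_width: 0.0492
grasp_force: 62.5
```

Emit:
servo_tool:
  commands:
    - [40, 0, 0, 2, 0]
    - [40, 0, 0, 0, 0]

```text
clock: 13.72
eef_pos: [0.4398, 0.2117, 0.0209]
tool_rot: [0.204, 0.979, -0.0, 0.0]
ft_force: [0.5, -0.4, -1.5]
grip_width: 0.0492
grasp_force: 62.5
```

Emit:
servo_tool:
  commands:
    - [40, 0, 0, 2, 0]
    - [40, 0, 0, 0, 0]

```text
clock: 13.98
eef_pos: [0.4402, 0.2124, 0.0204]
tool_rot: [0.205, 0.979, 0.001, 0.0]
ft_force: [-2.4, -0.1, 9.6]
grip_width: 0.0491
grasp_force: 68.0
```

Emit:
servo_tool:
  commands:
    - [40, 0, 0, 2, 0]
    - [40, 0, 0, 0, 0]

```text
clock: 14.22
eef_pos: [0.4405, 0.2129, 0.0201]
tool_rot: [0.205, 0.979, 0.002, 0.001]
ft_force: [-6.8, -0.2, 22.0]
grip_width: 0.049
grasp_force: 74.4
```

Run:
```python
from h import *
to(.4405,.2120,.019,156.3)
im=held(); tips()
```

```text
yaw 156.37466570799575 pos [0.4404583  0.21287514 0.02012225] j [ 0.449  0.377 -0.316  0.874  0.001  0.862] tool dxyz mm [-0.4 -0.8  1.1]
turn 0.0013031624428582226
361 [[0.411, 0.193, 0.063], [0.429, 0.228, 0.08], [0.471, 0.242, 0.093]] [[-0.025, -0.024, -0.072], [0.017, 0.01, -0.06], [0.031, 0.025, -0.043]]
finger 1 581 low z [0.039 0.04  0.04  0.04  0.04  0.04  0.04  0.04  0.04  0.04  0.041 0.041]
finger -1 153 low z [0.073 0.076 0.077 0.077 0.078 0.079 0.079 0.08  0.08  0.08  0.081 0.081]
[0.44045454 0.21286486 0.02012946] [-5.9 -1.  21.2]
```

Emit:
servo_tool:
  commands:
    - [40, 0, 0, -2, 0]
    - [53, 0, 0, 0, 0]
    - [60, 0, 0, 0, 0]
    - [70, 0, 0, 0, 0]
    - [70, 0, 0, 0, 0]
    - [70, 0, 0, 0, 0]

```text
clock: 15.08
eef_pos: [0.4396, 0.2116, 0.0186]
tool_rot: [0.204, 0.979, -0.0, -0.0]
ft_force: [0.6, 0.4, 0.3]
grip_width: 0.0701
grasp_force: 0.0
```

Run:
```python
from h import *
im=held()
o=status.get_obs();print(o["grip_width"],o["eef_pos"])
```

```text
415 [[0.411, 0.181, 0.056], [0.429, 0.228, 0.077], [0.466, 0.242, 0.089]] [[-0.02, -0.034, -0.07], [0.016, 0.011, -0.058], [0.031, 0.027, -0.037]]
0.06965712967023238 [0.43958767 0.21166852 0.01870012]
```

Emit:
servo_tool:
  commands:
    - [70, 0, 0, -10, 0]
    - [70, 0, 0, -20, 0]
    - [70, 0, 0, -35, 0]
    - [70, 0, 0, -45, 0]
    - [70, 0, 0, -45, 0]
    - [70, 0, 0, -45, 0]
    - [70, 0, 0, 0, 0]

```text
clock: 16.0
eef_pos: [0.4422, 0.2129, 0.2238]
tool_rot: [0.204, 0.979, 0.003, 0.004]
ft_force: [0.2, -0.4, 0.3]
grip_width: 0.0704
grasp_force: 0.0
```

```bash
cat >> h.py <<'E'
A=np.array([.5293,.173])
def seat(c):
    im,d=viewer.camera(c);P=cloud(c,d);z=P[...,2];h=cv2.cvtColor(im,cv2.COLOR_RGB2HSV)
    r=np.hypot(P[...,0]-A[0],P[...,1]-A[1])
    m=(r<.15)&(z>.05)&(z<.1)&(h[...,1]>90)&(h[...,0]>12)&(h[...,0]<45)
    n,lab,st,ce=cv2.connectedComponentsWithStats(m.astype(np.uint8))
    for i in range(1,n):
        if st[i,4]>40:
            q=P[lab==i];k=q[:,:2].mean(0)-A; R_,a=np.hypot(*k),np.degrees(np.arctan2(k[1],k[0]))
            print(c,st[i,4],"rect",rect(q),"polar",(R_*1000).round(1),a.round(1),"top",np.percentile(z[lab==i],98).round(3))
    return im
E
python3 - <<'E'
from h import *
to(.5293,.173,.22,156.3)
a=seat("side");b=seat("top")
E
```

```text
yaw 156.40449714402533 pos [0.44219743 0.21294434 0.22382205] j [ 0.449  0.205  0.019  1.375 -0.     0.861] tool dxyz mm [-95.8  -1.8   4.4]
turn 0.001823819222172492
side 466 rect (array([574.8,  96.2]), array([49.3, 53. ]), 3.4) polar 80.9 -56.9 top 0.088
side 585 rect (array([462.4, 108.4]), array([68.4, 43.5]), 32.5) polar 86.5 -139.4 top 0.087
side 653 rect (array([621.2, 198.5]), array([67.2, 43.9]), 3.7) polar 94.3 19.6 top 0.085
side 773 rect (array([443.4, 219.4]), array([42.1, 69.9]), 75.1) polar 101.1 149.2 top 0.089
side 731 rect (array([539.9, 273.7]), array([58.6, 49. ]), 87.0) polar 108.9 85.7 top 0.087
top 317 rect (array([577.5,  90.2]), array([49.2, 62.4]), 34.0) polar 95.9 -60.3 top 0.091
top 333 rect (array([540.3, 267.6]), array([55.2, 58. ]), 33.9) polar 93.7 83.3 top 0.089
top 375 rect (array([466.2, 101.7]), array([71.2, 51. ]), 52.1) polar 95.9 -131.4 top 0.089
top 165 rect (array([456.7, 200.2]), array([52.4, 29.6]), 37.7) polar 78.4 158.8 top 0.091
```

The kiwi sits in the cup, its top at 89 mm like the others. Next I'll go over the knob, with the wrist wound back to leave room for a turn of about 154°.

Emit:
servo_tool:
  commands:
    - [85, -20, 0, 0, 0]
    - [85, -30, 0, 0, 0]
    - [85, -30, -1, 0, 0]
    - [85, -16, -1, 0, 0]
    - [85, 0, 0, 0, -0.16]
    - [85, 0, 0, 0, -0.16]
    - [85, 0, 0, 0, -0.16]
    - [85, 0, 0, 0, -0.16]
    - [85, 0, 0, 0, -0.16]
    - [85, 0, 0, 0, -0.15]
    - [85, 0, 0, 0, 0]
    - [85, 0, 0, 0, 0]

```text
clock: 17.6
eef_pos: [0.5267, 0.1713, 0.2184]
tool_rot: [-0.265, 0.964, -0.0, -0.001]
ft_force: [-0.1, -0.1, 0.0]
grip_width: 0.0851
grasp_force: 0.0
```

Run:
```python
from h import *
to(.5293,.173,.134,156.3)
```

```text
yaw -149.28785664173708 pos [0.52669818 0.17130432 0.2184019 ] j [ 0.314  0.344  0.192  1.42   0.    -0.222] tool dxyz mm [-3.2  0.1 84.4]
turn 0.9496710546688528
```

Emit:
servo_tool:
  commands:
    - [85, -3, 0, 20, 0]
    - [85, 0, 0, 30, 0]
    - [85, 0, 0, 20, 0]
    - [85, 0, 0, 12, 0]
    - [85, 0, 0, 0, 0]
    - [85, 0, 0, 0, 0]

```text
clock: 18.35
eef_pos: [0.5301, 0.1732, 0.1378]
tool_rot: [-0.266, 0.964, 0.0, 0.001]
ft_force: [-0.8, -0.6, -0.5]
grip_width: 0.0852
grasp_force: 0.0
```

Run:
```python
from h import *
to(.5293,.173,.134,156.3)
im=seat("side")
cv2.imwrite("pics/s5.png",cv2.resize(im[150:270,270:430,::-1],(800,600)))
```

```text
yaw -149.1820374693997 pos [0.53013263 0.17323449 0.13782774] j [ 0.316  0.386  0.042  1.225  0.    -0.222] tool dxyz mm [0.8 0.2 3.8]
turn 0.9515179476378751
side 469 rect (array([576.3,  97.6]), array([47.5, 55.8]), 46.2) polar 80.9 -56.8 top 0.088
side 579 rect (array([463.6, 106.7]), array([68.3, 45.2]), 55.8) polar 86.3 -139.4 top 0.087
side 656 rect (array([621.3, 199. ]), array([43.3, 65.7]), 88.6) polar 94.4 19.6 top 0.086
side 767 rect (array([444.1, 216.4]), array([44.2, 68.9]), 57.6) polar 101.3 149.2 top 0.089
side 732 rect (array([538.1, 274.1]), array([56.5, 46.6]), 75.3) polar 109.0 85.7 top 0.087
```

View pics/s5.png

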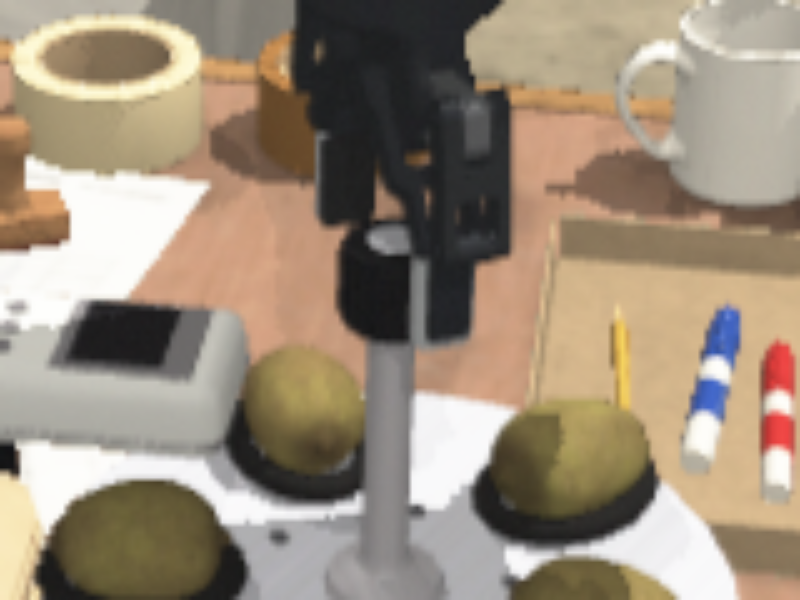

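The fingers straddle the knob (crop (380,280)) at its height. Closing now.

Emit:
servo_tool:
  commands:
    - [85, 0, 0, 2, 0]
    - [60, 0, 0, 0, 0]
    - [45, 0, 0, 0, 0]
    - [30, 0, 0, 0, 0]
    - [25, 0, 0, 0, 0]
    - [25, 0, 0, 0, 0]
    - [25, 0, 0, 0, 0]
    - [25, 0, 0, 0, 0]

```text
clock: 19.4
eef_pos: [0.5305, 0.1715, 0.1356]
tool_rot: [-0.265, 0.964, -0.002, 0.001]
ft_force: [1.2, -4.9, 3.0]
grip_width: 0.0365
grasp_force: 60.3
```

Run:
```python
from h import *
to(.5293,.173,.134,156.3)
```

```text
yaw -149.23342073108358 pos [0.53047881 0.1715491  0.13559598] j [ 0.315  0.388  0.038  1.22  -0.003 -0.222] tool dxyz mm [0.3 1.9 1.6]
turn 0.9506211405410773
```

Emit:
servo_tool:
  commands:
    - [25, 0, 0, 0, 0.03]
    - [25, 0, 0, 0, 0.06]
    - [25, 0, 0, 0, 0.09]
    - [25, 0, 0, 0, 0.11]
    - [25, 0, 0, 0, 0.12]
    - [25, 0, 0, 0, 0.12]
    - [25, 0, 0, 0, 0.12]
    - [25, 0, 0, 0, 0.12]
    - [25, 0, 0, 0, 0.12]
    - [25, 0, 0, 0, 0.11]
    - [25, 0, 0, 0, 0.09]
    - [25, 0, 0, 0, 0.07]
    - [25, 0, 0, 0, 0.04]
    - [25, 0, 0, 0, 0]
    - [25, 0, 0, 0, 0]

```text
clock: 21.28
eef_pos: [0.5304, 0.17, 0.1356]
tool_rot: [0.326, 0.945, -0.002, 0.002]
ft_force: [1.6, -9.7, 3.6]
grip_width: 0.0365
grasp_force: 60.4
```

Run:
```python
from h import *
to(.5293,.173,.134,-149.2)
im=seat("side");seat("top")
```

```text
yaw 141.95044787214636 pos [0.53035634 0.1699738  0.13559114] j [ 0.314  0.387  0.038  1.221 -0.006  0.978] tool dxyz mm [2.7 1.7 1.6]
turn -1.2016513731545142
side 506 rect (array([575.9, 100.2]), array([52.8, 52.7]), 83.4) polar 80.0 -54.3 top 0.086
side 529 rect (array([468.5, 106.2]), array([59.6, 45.3]), 20.9) polar 85.4 -134.4 top 0.088
side 665 rect (array([617.4, 205.3]), array([65.1, 35.5]), 12.2) polar 95.3 22.6 top 0.087
side 764 rect (array([438.6, 213. ]), array([65.3, 48.8]), 8.4) polar 100.9 152.3 top 0.087
side 757 rect (array([534.4, 273.4]), array([51. , 61.3]), 8.2) polar 108.4 88.6 top 0.089
top 359 rect (array([580.6,  93.3]), array([57., 62.]), 1.2) polar 95.2 -57.3 top 0.088
top 316 rect (array([470. ,  98.1]), array([63.3, 47.3]), 46.5) polar 95.8 -127.9 top 0.091
```

Emit:
servo_tool:
  commands:
    - [25, -0.9, -1.2, 0, 0.03]
    - [25, 0, 0, 0, 0.07]
    - [25, 0, 0, 0, 0.1]
    - [25, 0, 0, 0, 0.12]
    - [25, 0, 0, 0, 0.13]
    - [25, 0, 0, 0, 0.13]
    - [25, 0, 0, 0, 0.13]
    - [25, 0, 0, 0, 0.13]
    - [25, 0, 0, 0, 0.13]
    - [25, 0, 0, 0, 0.13]
    - [25, 0, 0, 0, 0.12]
    - [25, 0, 0, 0, 0.1]
    - [25, 0, 0, 0, 0.08]
    - [25, 0, 0, 0, 0.06]
    - [25, 0, 0, 0, 0.03]
    - [25, 0, 0, 0, 0]
    - [25, 0, 0, 0, 0]

```text
clock: 23.5
eef_pos: [0.5284, 0.1698, 0.1355]
tool_rot: [0.88, 0.474, -0.001, 0.001]
ft_force: [-3.0, -7.8, 7.0]
grip_width: 0.0364
grasp_force: 60.6
```

Run:
```python
from h import *
to(.5293,.173,.134,141.95)
im=seat("side");b=seat("top")
for r in viewer.spot_point("side","kiwi_middle")[:2]: print(r["p"],ray_z("side",r["pixel"],.068))
cv2.imwrite("pics/s6.png",np.hstack([cv2.resize(im[150:300,270:430],(400,375)),cv2.resize(b[140:290,210:370],(400,375))])[:,:,::-1])
```

```text
yaw 56.629829329179145 pos [0.5284209  0.16980794 0.13554551] j [ 3.120e-01  3.860e-01  3.500e-02  1.223e+00 -2.000e-03  2.465e+00] tool dxyz mm [ 3.2 -1.   1.5]
turn -1.489117896569323
side 359 rect (array([568.3,  91.8]), array([33.4, 55.8]), 9.8) polar 83.7 -64.5 top 0.087
side 595 rect (array([452.7, 120.1]), array([65.2, 44.3]), 42.1) polar 88.6 -149.6 top 0.086
side 672 rect (array([622.8, 184.4]), array([69.8, 35.7]), 5.1) polar 91.6 9.6 top 0.088
side 683 rect (array([449.9, 232.1]), array([41.4, 60. ]), 61.9) polar 103.8 140.8 top 0.088
side 780 rect (array([553.4, 269.5]), array([65. , 45.6]), 63.6) polar 106.3 77.3 top 0.087
top 338 rect (array([560.4,  82.9]), array([48.5, 68.4]), 19.7) polar 96.7 -71.0 top 0.09
top 294 rect (array([456.7, 108.5]), array([62.4, 42.4]), 23.9) polar 97.4 -138.6 top 0.087
0.62 [0.62425936 0.16326912 0.068     ]
0.42 [ 0.73269258 -0.0031187   0.068     ]
```

View pics/s6.png

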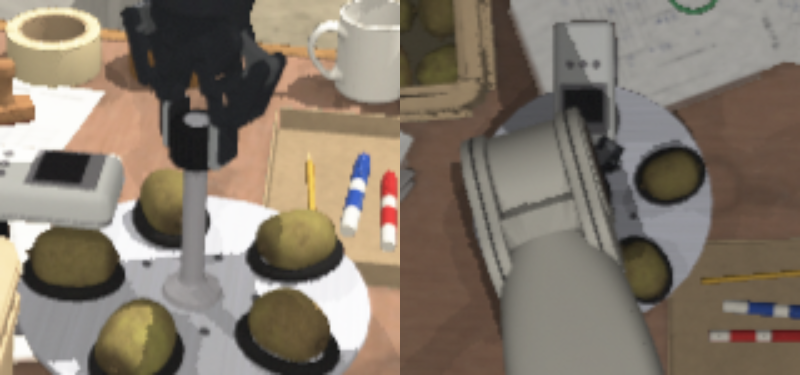

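Run:
```python
from h import *
im,d=viewer.camera("side");P=cloud("side",d);z=P[...,2];h=cv2.cvtColor(im,cv2.COLOR_RGB2HSV)
r=np.hypot(P[...,0]-A[0],P[...,1]-A[1])
m=(r<.15)&(z>.046)&(z<.1)&(h[...,1]>90)&(h[...,0]>12)&(h[...,0]<45)
n,lab,st,ce=cv2.connectedComponentsWithStats(m.astype(np.uint8))
for i in range(1,n):
    if st[i,4]>200:
        c=st[i,:2]+st[i,2:4]/2; X=ray_z("side",c[::-1],.064)[:2]-A
        print(st[i,:5],"r",np.hypot(*X).round(4),"ang",np.degrees(np.arctan2(X[1],X[0])).round(1))
for l in("kiwi_middle","empty_cup"):
    for q in viewer.spot_point("side",l)[:3]: 
        X=ray_z("side",q["pixel"],.068 if l[0]=="k" else .042); print(l,round(q["p"],2),X.round(4))
o=status.get_obs();print(o["joint_vel"].round(3),o["grasp_force"],o["clock"])
```

```text
[326 218  17  26 359] r 0.0959 ang -66.1
[372 234  33  24 596] r 0.0947 ang -143.7
[281 241  36  24 673] r 0.0933 ang 1.7
[369 266  33  29 681] r 0.0964 ang 146.5
[308 270  33  32 784] r 0.0941 ang 74.5
kiwi_middle 0.56 [0.6166 0.1727 0.068 ]
empty_cup 0.91 [0.6279 0.1684 0.042 ]
[ 0.    -0.002 -0.    -0.001 -0.    -0.   ] 60.64344584941864 23.8
```

Our kiwi is at 1.7° and radius 93 mm, the head is at about 1.8°, and the knob is held with 60 N and still. Handing in.

```bash
python3 -c "
from workcell import bot
print(bot.job_done())"
```

```text
the job is handed in; nothing more can be done
None
```

I put the kiwi in the empty cup, let go of it, and turned it under the measuring head: last measured at 1.7° against the head's 1.8°, 93 mm from the axis. I handed in at about 24 s, still gripping the knob at about 60 N; the four other kiwis were in their cups, the stamp was not touched, and no verdict came back.

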